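Feel along the plungers of a board test jig

ROBOT

A 6-joint arm with a two-finger parallel gripper is mounted at the origin on the work surface. World frame = base frame: x ahead of the robot, y to its left, z up, the work surface at z = 0. Lengths are in m, angles in degrees, forces in N, time in s.
With the tool pointing down it reaches from about 0.4 to 0.825 m from the base axis. Payload 7 kg.
Tool frame: the origin (TCP) lies at the very end of the fingers, on their centre line; the grasp point (between the pads) lies 19 mm behind it (ctrl.grip_point_offset is the distance from the TCP to the grasp point, in m); x points along the fingers, z is the direction in which the jaws open and shut, and the axes are right-handed (so a half turn about x gives the same grasp; the last joint's range is limited). The gripper opens to 88 mm and grips with 3 to 60 N. Pads are 19 mm wide; open, the fingers measure 130 mm over their backs; the gripper's body (78 mm by 193 mm) begins 47 mm behind the grasp point.
Start: joints at [91.794, 20.546, 0.682, 0, -70.136, -16.507], TCP at [0.171, 0.653, 0.227] pointing down, gripper open.
Joint ranges: [-176.03, 176.03], [-82.01, 121.73], [-58.28, 71.71], [-173.87, 95.51], [-174.79, -0.11], [-173.66, 173.66]. Speed limits (degrees/s): [136.94, 136.94, 172.46, 180, 180, 180].

INTERFACE

Orientations are given as [roll, pitch, yaw] about the fixed x, y, z axes, in that order (R = Rz(yaw) Ry(pitch) Rx(roll)).
In Python, from plant import get_obs, snapshot, calibration, close_job, ctrl gives the robot as it stands.
- The arm moves only by the tool move_arm, never from a script. Its argument "commands" is a list that holds one entry, the list of rows, each a list of 4 numbers: the shift along the tool's x, y, z in cm, then the turn about the tool's x in rad. In form: [[[dx, dy, dz, spin], ...]]. A call has 1 to 8 rows; each row shifts and turns the commanded pose from where the row before left it, along the tool's axes as they then stand; what a row does not reach is not made up. A row lasts 1/10 s, in which the tool goes at most 50 mm and 8.59 degrees, less where a joint would pass 70% of its speed; a pose out of reach is approached as far as the arm can. A call with a gripper value outside its range is refused whole. "jaw" is the finger opening in cm, from 0 to 8.76, set as the call begins (left out, the last holds). The fingers move at their own pace and stop on an object; the grip force is fixed at half the most. Time passes only in rows, so rows that do not move let the fingers close. It gives the time, the measured TCP pose, the force and the opening at its end, in the units of the state.
- get_obs(): the state, without advancing time (a new reading comes with each control period).
- snapshot(name): name is "scene" or "top" or "wrist"; returns (picture, depth): 420x560x3 uint8, red, green, blue; 420x560 float32, m along the optical axis (not along the pixel's ray), 0 where there is no reading.
- calibration(name): a dict with "mtx" (3x3 intrinsics, pixels), "T" (4x4, takes a point from camera to world coordinates); the wrist camera has in their place "tool_from_camera" (4x4, takes a point from camera to tool coordinates, whose origin is the TCP and whose axes are the tool frame's). Camera axes: x right, y up, looking along -z (the intrinsics and any distortion apply to the point x, -y, -z); pixel columns grow to the right and rows downward; lengths in m; the calibration is good to about 2 mm. The wrist camera is an equidistant fisheye: a pixel r from the principal point sees the ray r / f radians off the axis. A picture is of the moment at which its call begins: read the wrist's pose just before it. calibration takes no time and is no camera call.
- close_job(): hands the job in, once; it reports no verdict.
The state is a dict: "clock": time; "joint_pos": joint angles; "qvel": joint speeds; "tau": joint torques, N m; "tool_pos": TCP position; "orientation": TCP orientation; "force": force on the tool from outside, world axes, zero at the start; "moment": the same for the moment, N m; "opening": finger opening in m.
Only numpy, scipy, OpenCV 4.12 (cv2) and the standard library are available. Lean on these libraries where they do the work, as an engineer would, in place of code of your own. Each camera call takes 0.05 s, during which the arm holds its last target. There are 200 camera calls.

TASK

Check that the test jig's spring plungers move freely: run a fingertip lightly along the L-shaped row, starting at the free end of the long leg, going round the corner and finishing at the free end of the short leg, so that each of the six plungers in turn is pushed down a few millimetres and springs back up. Do not push any plunger down to its stop, do not shift or lift the jig, and leave everything else on the bench where it is.

Things in the scene. Friction and masses are not known exactly. Their poses are not given: they have to be found in the camera images.
- jig: Test jig: loose black plate 145 (x) x 195 (y) mm on rubber feet, about 2 kg, at any yaw; upper face 26 mm above the table. Origin: centre of its underside, z up. Six equal brass plungers stand 50 mm apart in an L: four along its long side at x = -50 mm (long leg), then two more along its +y short side (short leg). A grey terminal block, 12 mm high, fills the corner the L leaves free.
- jig_corner (a point): Point on the plate's upper corner farthest from the L: (72.5, -97.5, 26) mm in the jig's frame.
- pin1_top (a point): Centre of the top of plunger 1, at the free end of the long leg: the first to touch; at (-50, -75, 53) mm in the jig's frame when up; moves with the plunger. Polished, slippery head 26 mm across: a crown 6 mm across sloping about 40 degrees to a rim 8 mm lower; below it a 10 mm shaft, and a collar that ends 32 mm above the table.
- pin2_top (a point): Centre of the top of plunger 2, second along the long leg; at (-50, -25, 53) mm in the jig's frame when up; moves with the plunger. Polished, slippery head 26 mm across: a crown 6 mm across sloping about 40 degrees to a rim 8 mm lower; below it a 10 mm shaft, and a collar that ends 32 mm above the table.
- pin3_top (a point): Centre of the top of plunger 3, third along the long leg; at (-50, 25, 53) mm in the jig's frame when up; moves with the plunger. Polished, slippery head 26 mm across: a crown 6 mm across sloping about 40 degrees to a rim 8 mm lower; below it a 10 mm shaft, and a collar that ends 32 mm above the table.
- pin4_top (a point): Centre of the top of plunger 4, at the corner of the L, where the long leg meets the short leg; at (-50, 75, 53) mm in the jig's frame when up; moves with the plunger. Polished, slippery head 26 mm across: a crown 6 mm across sloping about 40 degrees to a rim 8 mm lower; below it a 10 mm shaft, and a collar that ends 32 mm above the table.
- pin5_top (a point): Centre of the top of plunger 5, in the middle of the short leg; at (0, 75, 53) mm in the jig's frame when up; moves with the plunger. Polished, slippery head 26 mm across: a crown 6 mm across sloping about 40 degrees to a rim 8 mm lower; below it a 10 mm shaft, and a collar that ends 32 mm above the table.
- pin6_top (a point): Centre of the top of plunger 6, at the free end of the short leg: the last to touch; at (50, 75, 53) mm in the jig's frame when up; moves with the plunger. Polished, slippery head 26 mm across: a crown 6 mm across sloping about 40 degrees to a rim 8 mm lower; below it a 10 mm shaft, and a collar that ends 32 mm above the table.
- pin1 (a joint): How far plunger 1 is pushed down: 0 = fully up, 0.010 m = at its stop. It is sprung: about 0.8 N starts it, 0.4 N more per mm, and it comes back up by itself.
- pin2 (a joint): How far plunger 2 is pushed down: 0 = fully up, 0.010 m = at its stop. It is sprung: about 0.8 N starts it, 0.4 N more per mm, and it comes back up by itself.
- pin3 (a joint): How far plunger 3 is pushed down: 0 = fully up, 0.010 m = at its stop. It is sprung: about 0.8 N starts it, 0.4 N more per mm, and it comes back up by itself.
- pin4 (a joint): How far plunger 4 is pushed down: 0 = fully up, 0.010 m = at its stop. It is sprung: about 0.8 N starts it, 0.4 N more per mm, and it comes back up by itself.
- pin5 (a joint): How far plunger 5 is pushed down: 0 = fully up, 0.010 m = at its stop. It is sprung: about 0.8 N starts it, 0.4 N more per mm, and it comes back up by itself.
- pin6 (a joint): How far plunger 6 is pushed down: 0 = fully up, 0.010 m = at its stop. It is sprung: about 0.8 N starts it, 0.4 N more per mm, and it comes back up by itself.
- heatsink: Loose finned aluminium heat sink, 36 x 36 x 24 mm, standing on the jig's plate inside the L. Origin at the centre of its underside. Leave alone.
- capacitor: Loose black can capacitor with a metal top, 22 mm across and 32 mm high, standing on the jig's plate inside the L. Origin at the centre of its underside. Leave alone.
- driver: Loose screwdriver, 170 mm long, lying on the table beside the other long side of the jig. Origin half-way along its length, on the table. Leave alone.
- paste: Loose small jar with a white cap, 42 mm across and 40 mm high, standing on the table beside the long leg, about 65 mm from the row. Origin at the centre of its underside. Leave alone.
- meter: Loose yellow multimeter, 170 x 85 x 42 mm, lying to the left. Origin at the centre of its underside. Leave alone.
- flux: Loose white bottle, 36 mm across and 90 mm high, to the left. Origin at the centre of its underside. Leave alone.
- tin: Loose steel bowl, 80 mm across and 30 mm high, to the right. Origin at the centre of its underside. Leave alone.
There are look-alikes about, which are no part of the job. What is meant by the jig is not purple, and is the larger of those in its own colour.

How it is judged:
By the outcome, as a careful person would: the job done as asked, in the order asked, and still so for the second after the job is handed in, with the robot touching nothing.
It also fails if it takes over 48 s, if anything falls off the work surface, if the arm or the gripper's body presses on something with over 40 N, if the wrist force passes 120 N, or if a joint passes its speed limit or range.

## Working session

There is one attempt and no reset: what is moved stays moved. The work goes in short steps, Python scripts to look and compute and a tool call to move; the robot and the scene stay as the last step left them, time stands still between calls to the robot, and variables do not carry over. Pictures are saved under pics/ and viewed, about 8 in all and at most 12, crops included, and the job is handed in when it is done.

Besides the shell and the picture viewer there is one more tool, called after "Request:" in YAML: its name, and indented under it one key for each argument. move_arm: Moves the arm, as the interface text tells. Its arguments: {"type":"object","properties":{"commands":{"type":"array"},"jaw":{"type":"number"}},"required":["commands"]}

```bash
ls; mkdir -p pics; python3 - <<'E'
from plant import *
import cv2,numpy as np
o=get_obs();print(o)
for n in("top","scene"):
    p,d=snapshot(n);cv2.imwrite(f"pics/{n}0.png",p[:,:,::-1]);np.save(n+"_d.npy",d);np.save(n+"_p.npy",p)
    c=calibration(n);print(n,c)
c=calibration("wrist");print(c)
E
```

```text
pics
{'clock': 0.0, 'joint_pos': array([ 9.17939252e+01,  2.05908155e+01,  6.34173612e-01, -2.07794596e-02,
       -7.01353049e+01, -1.65076814e+01]), 'qvel': array([-0.03078672,  0.03808994, -0.01683982, -0.04427825, -0.06691929,
        0.00780873]), 'tau': array([-5.14579770e-04, -5.82719886e+01,  2.93049413e+01,  6.99698031e+00,
        6.92967908e-03, -1.53584938e-04]), 'tool_pos': array([0.17133203, 0.65239188, 0.22563064]), 'orientation': array([   4.51511737,   89.90600039, -100.20571539]), 'force': array([ 0.294384  , -0.77238801, -0.37473862]), 'moment': array([-0.03208047,  0.02516474,  0.00816447]), 'opening': 0.0873871551684855}
top {'mtx': array([[388.74045582,   0.        , 275.28673177],
       [  0.        , 388.74045582, 217.66058306],
       [  0.        ,   0.        ,   1.        ]]), 'T': array([[-1.30482800e-02,  9.94737743e-01, -1.01619710e-01,
         4.05214516e-01],
       [-9.99882455e-01, -1.37985749e-02, -6.68391038e-03,
         2.20010243e-04],
       [-8.05094510e-03,  1.01520551e-01,  9.94800864e-01,
         1.37988986e+00],
       [ 0.00000000e+00
[... 308 characters left out ...]
0.5900475 ,  0.46422433, -0.66056015, -0.90151937],
       [ 0.01886991,  0.81001144,  0.58611039,  0.89085959],
       [ 0.        ,  0.        ,  0.        ,  1.        ]])}
{'mtx': array([[325.1922621 ,   0.        , 280.06117853],
       [  0.        , 325.1922621 , 204.6901885 ],
       [  0.        ,   0.        ,   1.        ]]), 'tool_from_camera': array([[ 5.49522696e-06,  2.76185947e-01, -9.61104221e-01,
        -1.57830163e-01],
       [-6.59359550e-04,  9.61104013e-01,  2.76185883e-01,
         7.51606309e-02],
       [ 9.99999783e-01,  6.32195542e-04,  1.87387326e-04,
         3.12781509e-04],
       [ 0.00000000e+00,  0.00000000e+00,  0.00000000e+00,
         1.00000000e+00]])}
```

View pics/top0.png

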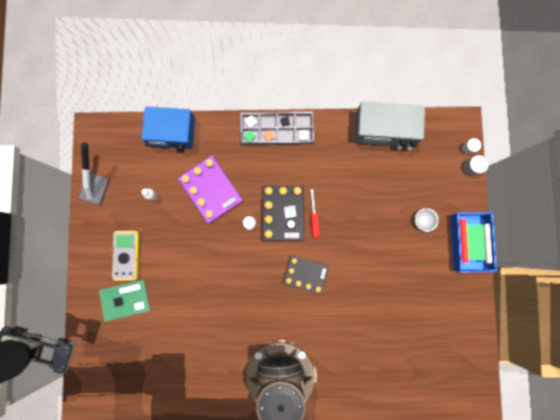

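View pics/scene0.png

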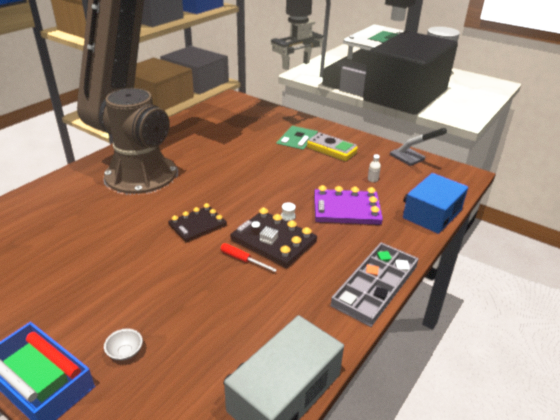

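The jig is the larger black plate in the top view, around (283,212). Plungers 1–4 run at u≈267 from v≈237 up to 190, then 5 and 6 are at u≈283 and 298. The purple jig and the small black one are the look-alikes. I'll fit the jig pose from the brass blobs.

```bash
cat > h.py <<'E'
from plant import *
import cv2,numpy as np
from scipy.spatial.transform import Rotation as Ro
from scipy.optimize import least_squares
PINS=np.array([[-50,-75,53],[-50,-25,53],[-50,25,53],[-50,75,53],[0,75,53],[50,75,53]])/1000
def tool(o):
    T=np.eye(4);T[:3,:3]=Ro.from_euler('xyz',o['orientation'],degrees=True).as_matrix();T[:3,3]=o['tool_pos'];return T
def jig(p,P):  # p = x,y,yaw(rad)
    return P@Ro.from_euler('z',p[2]).as_matrix().T+[p[0],p[1],0]
def proj(T,K,P,fish=False):
    c=(P-T[:3,3])@T[:3,:3]; c=c*[1,-1,-1]
    if fish:
        r=np.hypot(c[:,0],c[:,1]);th=np.arctan2(r,c[:,2]);n=c[:,:2]*(th/r)[:,None]
    else: n=c[:,:2]/c[:,2:]
    return n@np.diag([K[0,0],K[1,1]])+[K[0,2],K[1,2]]
def blobs(p,lo=(18,110,90),hi=(32,255,255),amin=8):
    m=cv2.inRange(cv2.cvtColor(p,cv2.COLOR_RGB2HSV),lo,hi)
    n,_,s,c=cv2.connectedComponentsWithStats(m)
    return np.array([np.r_[c[i],s[i,4]] for i in range(1,n) if s[i,4]>=amin])
def delta(o,w):  # world shift -> tool axes, cm
    return tool(o)[:3,:3].T@np.asarray(w)*100
E
python3 - <<'E'
from h import *
B={};C={}
p0=np.array([.48,-.01,-np.pi/2])
Q=PINS-[0,0,.004]
for n in("top","scene"):
    C[n]=calibration(n);b=blobs(np.load(n+"_p.npy"));pr=proj(C[n]['T'],C[n]['mtx'],jig(p0,Q))
    print(n,pr.round(1).tolist());print(b.round(1).tolist());B[n]=b
def match(p,tol):
    out=[]
    for n in B:
        pr=proj(C[n]['T'],C[n]['mtx'],jig(p,Q))
        for i,q in enumerate(pr):
            d=np.hypot(*(B[n][:,:2]-q).T);k=d.argmin()
            if d[k]<tol: out.append((n,i,B[n][k,:2]))
    return out
p=p0
for tol in(14,8,6,4):
    m=match(p,tol)
    f=lambda p:np.concatenate([proj(C[n]['T'],C[n]['mtx'],jig(p,Q[i:i+1]))[0]-b for n,i,b in m])
    r=least_squares(f,p,loss='soft_l1');p=r.x;print(len(m),p,np.degrees(p[2]),f(p).round(1))
print(jig(p,PINS)); np.save('p.npy',p)
o=get_obs();print(tool(o).round(3)); print(o['tool_pos'],o['force'])
E
```

```text
top [[266.8, 257.5], [266.6, 242.9], [266.4, 228.3], [266.3, 213.8], [280.8, 213.6], [295.3, 213.4]]
[[208.9, 162.9, 22.0], [196.9, 170.9, 22.0], [184.9, 178.7, 22.0], [268.1, 190.6, 52.0], [282.5, 190.5, 52.0], [296.6, 190.5, 52.0], [192.8, 190.2, 19.0], [200.6, 201.9, 18.0], [268.1, 204.6, 50.0], [208.2, 213.8, 19.0], [267.9, 219.1, 49.0], [133.1, 255.6, 281.0], [267.9, 233.5, 55.0], [467.0, 239.5, 8.0], [293.5, 260.5, 24.0], [290.9, 270.3, 25.0], [521.1, 271.1, 151.0], [552.4, 272.6, 13.0], [288.1, 280.1, 22.0], [547.9, 279.9, 38.0], [297.8, 282.9, 23.0], [307.8, 285.9, 23.0], [317.7, 288.9, 24.0], [550.8, 369.3, 36.0]]
scene [[241.6, 198.4], [254.9, 204.4], [268.7, 210.5], [282.9, 216.8], [272.4, 225.4], [261.3, 234.4]]
[[26.6, 14.7, 37.0], [11.9, 19.4, 136.0], [187.0, 15.4, 10.0], [2.0, 20.5, 13.0], [148.6, 31.0, 80.0], [56.1, 29.4, 14.0], [47.6, 33.5, 32.0], [73.8, 34.6, 11.0], [69.5, 42.2, 52.0], [194.3, 100.0, 338.0], [331.6, 150.7, 406.0], [322.0, 187.5, 30.0], [338.3, 188.2, 30.0], [354.5, 189.0, 30.0], [370.9, 189.5, 31.0], [372.7, 199.3, 30.0], [206.1, 205.1, 22.0], [195.
[... 440 characters left out ...]
855] -90.90024387595739 [ 0.2 -0.5  0.3 -0.6 -0.2 -1.  -0.1 -1.1]
4 [ 0.46281456 -0.01535877 -1.58650857] -90.90024523941948 [ 0.2 -0.5  0.3 -0.6 -0.2 -1.  -0.1 -1.1]
4 [ 0.46281456 -0.01535877 -1.58650857] -90.90024523941948 [ 0.2 -0.5  0.3 -0.6 -0.2 -1.  -0.1 -1.1]
[[ 0.3886094   0.03581343  0.053     ]
 [ 0.43860323  0.03502785  0.053     ]
 [ 0.48859706  0.03424227  0.053     ]
 [ 0.53859089  0.03345669  0.053     ]
 [ 0.53780531 -0.01653714  0.053     ]
 [ 0.53701973 -0.06653096  0.053     ]]
[[-0.     0.967 -0.254  0.171]
 [-0.001 -0.254 -0.967  0.652]
 [-1.     0.     0.001  0.226]
 [ 0.     0.     0.     1.   ]]
[0.1713434  0.65245567 0.22572212] [-0.11122411 -0.51195969 -0.06526277]
```

```bash
python3 - <<'E'
from h import *
Q=PINS-[0,0,.004]; res=[]
C={n:calibration(n) for n in("top","scene")}
B={"top":np.array([[267.9,233.5],[267.9,219.1],[268.1,204.6],[268.1,190.6],[282.5,190.5],[296.6,190.5]]),
"scene":np.array([[263.1,210.4],[276.9,216.9],[291.3,223.6],[306.2,230.4],[296,239.4],[284.9,248.8]])}
for S in(["top"],["scene"],["top","scene"]):
    f=lambda p:np.concatenate([(proj(C[n]['T'],C[n]['mtx'],jig(p,Q))-B[n]).ravel() for n in S])
    r=least_squares(f,[.555,-.015,-1.57]);print(S,r.x.round(4),np.degrees(r.x[2]).round(2),abs(r.fun).max().round(2))
p=r.x;np.save('p.npy',p);print(jig(p,PINS).round(4))
# depth check top
d=np.load("top_d.npy");T=C['top']['T'];K=C['top']['mtx']
for u,v in B['top']:
    z=d[int(round(v)),int(round(u))];c=np.array([(u-K[0,2])/K[0,0]*z,-(v-K[1,2])/K[1,1]*z,-z]);print((T[:3,:3]@c+T[:3,3]).round(4))
o=get_obs()
t=jig(p,np.array([[0,0,0.]]))[0]+[-.08,0.02,.28]
print('delta cm',delta(o,t-o['tool_pos']).round(2),t)
E
```

```text
['top'] [ 0.5607 -0.0158 -1.5855] -90.84 0.28
['scene'] [ 0.566  -0.0203 -1.583 ] -90.7 0.24
['top', 'scene'] [ 0.5631 -0.0173 -1.584 ] -90.76 1.06
[[ 0.4887  0.0337  0.053 ]
 [ 0.5387  0.0331  0.053 ]
 [ 0.5887  0.0324  0.053 ]
 [ 0.6387  0.0317  0.053 ]
 [ 0.6381 -0.0183  0.053 ]
 [ 0.6374 -0.0683  0.053 ]]
[0.4863 0.0349 0.0601]
[0.5364 0.0346 0.0505]
[0.5865 0.0333 0.0514]
[0.6357 0.0328 0.0497]
[ 0.6348 -0.017   0.0525]
[ 0.6329 -0.0654  0.0598]
delta cm [-5.34 46.66 54.93] [0.48306895 0.00273567 0.28      ]
```

Request:
move_arm:
  commands:
    - [[0.2,2.7,3.3,0],[0.2,2.7,3.3,0],[0.2,2.7,3.3,0],[0.2,2.7,3.3,0],[0.2,2.7,3.3,0],[0.2,2.7,3.3,0],[0.2,2.7,3.3,0],[0.2,2.7,3.3,0]]
  jaw: 0

```text
clock: 0.9
tool_pos: [0.3136, 0.3408, 0.2103]
orientation: [-31.4, 90.0, -136.1]
force: [0.3, 0.0, -0.2]
opening: 0.0293
```

Request:
move_arm:
  commands:
    - [[0.2,2.7,3.3,0],[0.2,2.7,3.3,0],[0.2,2.7,3.3,0],[0.2,2.7,3.3,0],[0.2,2.7,3.3,0],[0.2,2.7,3.3,0],[0.2,2.7,3.3,0],[0.2,2.7,3.3,0]]

```text
clock: 1.7
tool_pos: [0.4554, 0.0307, 0.1945]
orientation: [153.7, 90.0, 49.0]
force: [0.2, 0.9, -0.4]
opening: 0.0007
```

Request:
move_arm:
  commands:
    - [[0,0,0,-0.122],[0,0,0,-0.121],[0,0,0,0],[0,0,0,0]]

```text
clock: 2.1
tool_pos: [0.455, 0.0324, 0.1944]
orientation: [-72.5, 90.0, -163.5]
force: [-0.3, -0.3, 0.4]
opening: 0.0002
```

```bash
python3 - <<'E'
from h import *
o=get_obs();p,d=snapshot("wrist");cv2.imwrite("pics/w1.png",p[:,:,::-1]);np.save("w1_p.npy",p);np.save("w1_d.npy",d);np.save("w1_T.npy",tool(o))
for i in range(4):
    if i: snapshot("top")
    o=get_obs();print(o['clock'],o['tool_pos'].round(4),o['force'].round(2),o['joint_pos'].round(1),o['opening'])
c=calibration("wrist");T=tool(o)@c['tool_from_camera'];print(T.round(3));print(tool(o).round(3))
print(proj(T,c['mtx'],jig(np.load('p.npy'),PINS-[0,0,.004]),True).round(1)); print(blobs(p,amin=60).round(1).tolist())
E
```

```text
2.15 [0.455  0.0326 0.1945] [ 0.31 -0.15 -0.2 ] [ 29.    1.  -28.5  -0.  -60.6  60.1] 0.00024040661884197864
2.2 [0.4551 0.0327 0.1946] [-0.22  0.22 -0.37] [ 29.    1.  -28.5   0.  -60.6  60.1] 0.0006616403485545533
2.25 [0.4551 0.0328 0.1946] [-0.96 -0.1  -0.76] [ 29.    1.  -28.4  -0.  -60.6  60.2] 0.000542010790777474
2.3 [0.4551 0.0328 0.1946] [0.37 0.59 0.88] [ 29.    1.  -28.4  -0.  -60.6  60.2] 0.0002835705134086536
[[-0.015  0.961  0.276  0.53 ]
 [-1.    -0.015 -0.004  0.031]
 [-0.    -0.276  0.961  0.352]
 [ 0.     0.     0.     1.   ]]
[[ 0.     1.    -0.015  0.455]
 [ 0.    -0.015 -1.     0.033]
 [-1.     0.    -0.     0.195]
 [ 0.     0.     0.     1.   ]]
[[278.1 157.9]
 [278.  104.6]
 [277.8  51.7]
 [277.8   2. ]
 [331.2   3.5]
 [382.3   8. ]]
[[30.4, 10.4, 231.0], [276.0, 7.4, 432.0], [328.8, 7.8, 445.0], [379.4, 10.2, 496.0], [45.2, 37.9, 234.0], [276.2, 53.6, 624.0], [62.3, 68.0, 275.0], [82.6, 101.2, 319.0], [276.4, 105.3, 631.0], [276.9, 157.2, 633.0], [359.1, 237.8, 110.0], [266.3, 290.1, 201.0], [293.9, 288.0, 214.0], [413.2, 309.1, 128.0], [272.9, 328.9, 2921.0], [407.9, 415.7, 355.0]]
```

View pics/w1.png

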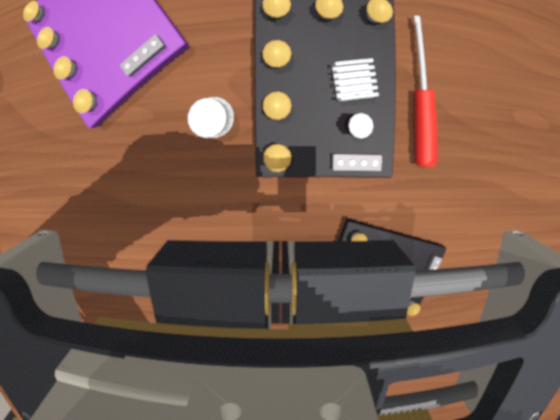

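```bash
python3 - <<'E'
from h import *
c=calibration("wrist");Tt=np.load("w1_T.npy");T=Tt@c['tool_from_camera'];K=c['mtx'];d=np.load("w1_d.npy")
B=np.array([[276.9,157.2],[276.4,105.3],[276.2,53.6],[276,7.4],[328.8,7.8],[379.4,10.2]])
Q=PINS-[0,0,.004];k=[0,1,2,4]
f=lambda p:(proj(T,K,jig(p,Q),True)-B)[k].ravel()
r=least_squares(f,np.load('p.npy'));print(r.x,np.degrees(r.x[2]),r.fun.round(2));np.save('pw.npy',r.x);print(jig(r.x,PINS).round(4))
def bp(u,v,z):
    x=np.array([u-K[0,2],v-K[1,2]])/K[0,0];th=np.hypot(*x);s=np.sin(th)/th;ray=np.array([x[0]*s,x[1]*s,np.cos(th)])
    ray*=z/ray[2];return c['tool_from_camera']@np.r_[ray*[1,-1,-1],1]
print('finger points tool frame mm')
for v in(235,240,243,246,250,260,270,290,310):
    print(v,[ (bp(u,v,d[v,u])[:3]*1000).round().astype(int).tolist() for u in(155,170,210,240,262,272,300,340,400)])
print('pin depth z', [round((Tt@bp(u,v,d[int(v),int(u)]))[2],4) for u,v,in B])
E
```

```text
[ 0.56115823 -0.01638757 -1.59005177] -91.10325585366404 [-0.72  2.23 -0.24  0.82  0.02 -0.4   1.13 -2.97]
[[ 0.4871  0.035   0.053 ]
 [ 0.5371  0.0341  0.053 ]
 [ 0.5871  0.0331  0.053 ]
 [ 0.6371  0.0322  0.053 ]
 [ 0.6361 -0.0178  0.053 ]
 [ 0.6352 -0.0678  0.053 ]]
finger points tool frame mm
235 [[195, -65, -153], [194, -64, -132], [196, -64, -83], [194, -63, -46], [194, -63, -21], [195, -63, -9], [195, -63, 24], [188, -61, 70], [178, -58, 140]]
240 [[194, -71, -153], [-71, 39, -33], [-71, 40, -20], [196, -70, -47], [195, -69, -21], [195, -69, -9], [194, -69, 24], [183, -65, 69], [177, -64, 140]]
243 [[195, -76, -155], [-73, 39, -32], [-73, 39, -20], [-71, 39, -11], [-71, 39, -5], [-7, 12, -4], [-73, 39, 6], [-72, 39, 18], [176, -67, 140]]
246 [[194, -79, -155], [-75, 39, -31], [-76, 39, -19], [-74, 39, -11], [-74, 39, -5], [-11, 12, -4], [-74, 39, 6], [-75, 39, 17], [176, -71, 141]]
250 [[195, -85, -156], [-79, 39, -30], [-78, 39, -19], [-77, 39, -10], [-78, 39, -4], [-15, 11, -3], [-77, 39, 6], [-78, 40, 17], [-78, 39, 34]]
260 [[-86, 39, -32], [-84, 39, -28], [-84, 39, -17], [-84, 39, -10], [-83, 39, -4], [-23, 10, -3], [-83, 39, 5], [-84, 39, 16], [-85, 39, 32]]
270 [[-89, 38, -31], [-88, 38, -27], [-88, 38, -17], [-88, 39, -9], [-88, 39, -4], [-34, 10, -3], [-89, 39, 5], [-88, 39, 15], [-89, 38, 30]]
290 [[-89, 32, -32], [-90, 33, -27], [-89, 33, -17], [-89, 34, -9], [-89, 34, -4], [-82, 30, -2], [-89, 33, 5], [-88, 33, 15], [-90, 33, 31]]
310 [[-89, 26, -33], [-88, 26, -29], [-89, 27, -18], [-89, 27, -10], [-90, 28, -4], [-45, -3, -3], [-89, 27, 5], [-90, 28, 16], [-89, 26, 32]]
pin depth z [np.float64(0.0523), np.float64(0.0513), np.float64(0.0524), np.float64(0.0526), np.float64(0.0512), np.float64(0.0519)]
```

The wrist view shows jig plungers 1–3 at (277,157), (276,105) and (276,54), with 4–6 along the top edge. The gripper is closed, but its body hides the fingertips. I'll check the fingertip geometry before touching anything.

```bash
python3 - <<'E'
from h import *
c=calibration("wrist");K=c['mtx'];d=np.load("w1_d.npy");p=np.load("w1_p.npy")
def bp(u,v,z):
    x=np.array([u-K[0,2],v-K[1,2]])/K[0,0];th=np.hypot(*x);s=np.sin(th)/th;ray=np.array([x[0]*s,x[1]*s,np.cos(th)])
    ray*=z/ray[2];return c['tool_from_camera']@np.r_[ray*[1,-1,-1],1]
for v in(239,241,243,255):
    print(v,[(u,(bp(u,v,d[v,u])[:3]*1000).round(1).tolist()) for u in range(264,302,3)])
P,D=snapshot("scene")
cs=calibration("scene");o=get_obs();q=proj(cs['T'],cs['mtx'],o['tool_pos'][None])[0];print(q)
u,v=q.astype(int);a=P[v-60:v+40,u-60:u+60]
a=cv2.resize(a,None,fx=4,fy=4,interpolation=cv2.INTER_CUBIC);b=cv2.resize(p[225:320,225:335],None,fx=3,fy=4.2)
b=b[:400];b=np.pad(b,((0,400-b.shape[0]),(0,0),(0,0)))
cv2.imwrite("pics/c1.png",np.hstack([a,b])[:,:,::-1])
E
```

```text
239 [(264, [194.2, -67.7, -18.4]), (267, [193.8, -67.6, -14.9]), (270, [195.1, -68.1, -11.4]), (273, [195.6, -68.3, -7.9]), (276, [195.2, -68.1, -4.4]), (279, [195.1, -68.1, -0.9]), (282, [194.4, -67.8, 2.6]), (285, [197.2, -68.9, 6.2]), (288, [194.6, -67.9, 9.6]), (291, [193.7, -67.5, 13.1]), (294, [194.4, -67.8, 16.6]), (297, [195.1, -68.1, 20.2]), (300, [193.1, -67.3, 23.6])]
241 [(264, [-70.2, 38.9, -4.3]), (267, [-4.1, 11.6, -6.3]), (270, [-2.1, 10.8, -4.8]), (273, [194.9, -70.5, -7.9]), (276, [-1.0, 10.3, -1.7]), (279, [0.1, 9.9, -0.2]), (282, [-1.4, 10.5, 1.4]), (285, [-0.3, 10.0, 3.0]), (288, [195.0, -70.6, 9.7]), (291, [-4.2, 11.7, 6.0]), (294, [-71.0, 39.2, 4.4]), (297, [-70.3, 38.9, 5.3]), (300, [-70.1, 38.8, 6.2])]
243 [(264, [-71.8, 38.9, -4.2]), (267, [-6.2, 11.4, -6.2]), (270, [-7.0, 11.7, -4.6]), (273, [-2.9, 10.0, -3.2]), (276, [-3.0, 10.0, -1.7]), (279, [-3.8, 10.4, -0.1]), (282, [-3.7, 10.3, 1.4]), (285, [-2.7, 9.9, 3.0]), (288, [-3.3, 10.2, 4.5]), (291, [-7.2, 11.8, 5.9]), (294, [-71.8, 38.9, 4.4]), (297, [-73.3, 39.5, 5.2]), (300, [-72.6, 39.2, 6.1])]
255 [(264, [-80.0, 38.9, -3.8]), (267, [-68.8, 33.7, -3.5]), (270, [-18.8, 10.5, -4.3]), (273, [-17.0, 9.7, -3.0]), (276, [-17.0, 9.7, -1.5]), (279, [-18.0, 10.2, -0.1]), (282, [-17.3, 9.8, 1.3]), (285, [-17.6, 10.0, 2.7]), (288, [-17.9, 10.1, 4.2]), (291, [-19.7, 10.9, 5.5]), (294, [-75.6, 36.9, 4.3]), (297, [-80.6, 39.2, 4.8]), (300, [-80.6, 39.2, 5.6])]
[253.08207475 161.98005926]
```

View pics/c1.png

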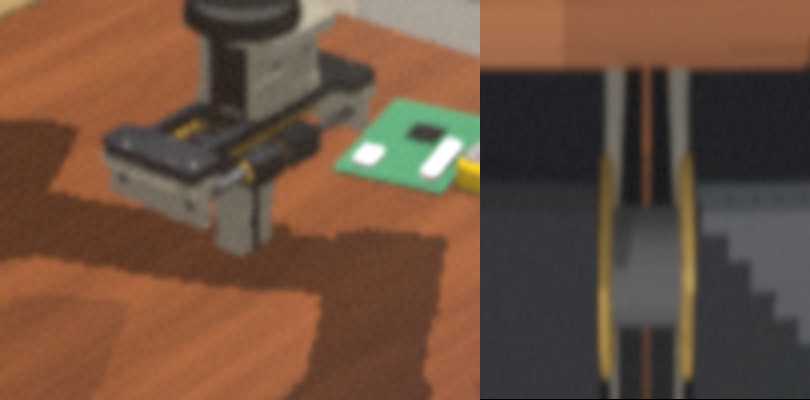

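The fingertips are closed, ending at tool x≈0 with y about ±10 mm, and there is only a hairline slit between them. I'll go down beside plunger 1, off its free end, to a height about 4.5 mm below the plunger tops.

Request:
move_arm:
  commands:
    - [[3,0,-0.2,0],[3,0,0,0],[3,0,0,0],[2,0,0,0],[1.5,0,0,0],[1,0,0,0],[0.7,0,0,0],[0.4,0,0,0]]

```text
clock: 3.15
tool_pos: [0.4553, 0.0346, 0.0483]
orientation: [-15.0, 90.0, -105.8]
force: [-0.3, 0.1, -0.2]
opening: 0.0003
```

```bash
cat > chk.py <<'E'
from h import *
F=[];Z=[]
for i in range(8):
    snapshot("top");o=get_obs();F.append(o['force']);Z.append(o['tool_pos'])
print(o['clock'],np.mean(Z,0).round(4),np.mean(F,0).round(2),np.std(F,0).round(2));print(tool(o)[:2,1].round(4))
p=(np.load('p.npy')+np.load('pw.npy'))/2
print('tool in jig mm',((np.mean(Z,0)-[p[0],p[1],0])@Ro.from_euler('z',p[2]).as_matrix()*1000).round(1))
E
python3 chk.py
```

```text
3.55 [0.4555 0.0346 0.0489] [ 0.19  0.08 -0.  ] [0.27 0.52 0.26]
[ 0.9999 -0.0138]
tool in jig mm [ -49.7 -107.5   48.9]
```

Request:
move_arm:
  commands:
    - [[0,0.4,0,0],[0,0.4,0,0],[0,0.4,0,0],[0,0.4,0,0],[0,0.4,0,0],[0,0.4,0,0],[0,0.4,0,0],[0,0.4,0,0]]

```text
clock: 4.35
tool_pos: [0.4879, 0.0341, 0.0487]
orientation: [105.4, 90.0, 14.6]
force: [-1.1, -0.4, 2.5]
opening: 0.0004
```

```bash
python3 chk.py
```

```text
4.75 [0.488  0.0342 0.0488] [0.8  0.22 2.37] [0.54 0.45 0.37]
[ 0.9999 -0.0136]
tool in jig mm [-49.8 -74.9  48.8]
```

The force of 2.4 N implies about 4 mm of depression, which agrees with the height. I'll carry on along the long leg.

Request:
move_arm:
  commands:
    - [[0,0.5,0,0],[0,0.5,0,0],[0,0.5,0,0],[0,0.5,0,0],[0,0.5,0,0],[0,0.5,0,0],[0,0.5,0,0],[0,0.5,0,0]]

```text
clock: 5.55
tool_pos: [0.5266, 0.0331, 0.0482]
orientation: [-72.7, 89.9, -163.5]
force: [-2.0, -0.9, 1.7]
opening: 0.0005
```

Request:
move_arm:
  commands:
    - [[0,0.5,0,0],[0,0.5,0,0],[0,0,0,0]]

```text
clock: 5.85
tool_pos: [0.5385, 0.0335, 0.0488]
orientation: [100.4, 89.9, 9.6]
force: [0.6, -0.7, 1.8]
opening: 0.0003
```

```bash
python3 chk.py
```

```text
6.25 [0.5378 0.0335 0.0488] [ 1.02 -0.33  2.3 ] [0.61 0.17 0.33]
[ 0.9999 -0.0137]
tool in jig mm [-49.9 -25.2  48.8]
```

Request:
move_arm:
  commands:
    - [[0,0.5,0,0],[0,0.5,0,0],[0,0.5,0,0],[0,0.5,0,0],[0,0.5,0,0],[0,0.5,0,0],[0,0.5,0,0],[0,0.5,0,0]]

```text
clock: 7.05
tool_pos: [0.5766, 0.0324, 0.0482]
orientation: [-74.7, 89.9, -165.5]
force: [-1.4, -0.4, 1.8]
opening: 0.0002
```

Request:
move_arm:
  commands:
    - [[0,0.5,0,0],[0,0.5,0,0],[0,0,0,0],[0,0.5,0,0],[0,0.5,0,0],[0,0.5,0,0],[0,0.5,0,0],[0,0.5,0,0]]

```text
clock: 7.85
tool_pos: [0.6126, 0.0323, 0.0483]
orientation: [-83.8, 90.0, -174.6]
force: [0.5, -0.4, -0.0]
opening: 0.0005
```

Request:
move_arm:
  commands:
    - [[0,0.5,0,0],[0,0.5,0,0],[0,0.5,0,0],[0,0.5,0,0],[0,0.5,0,0],[0,0,0,0]]

```text
clock: 8.45
tool_pos: [0.6385, 0.032, 0.0489]
orientation: [97.2, 89.9, 6.5]
force: [1.6, -0.4, 1.9]
opening: 0.0005
```

```bash
python3 chk.py; python3 - <<'E'
from h import *
o=get_obs();print(o['joint_pos'].round(1))
p,d=snapshot("top");cv2.imwrite("pics/t2.png",cv2.resize(p[150:270,200:360],None,fx=4,fy=4)[:,:,::-1])
E
```

```text
8.85 [0.6377 0.0321 0.0489] [ 1.02 -0.03  2.39] [0.51 0.42 0.32]
[ 0.9999 -0.0137]
tool in jig mm [-50.1  74.8  48.9]
[ 20.4  26.2 -16.1   0.  -47.7  68.8]
```

View pics/t2.png

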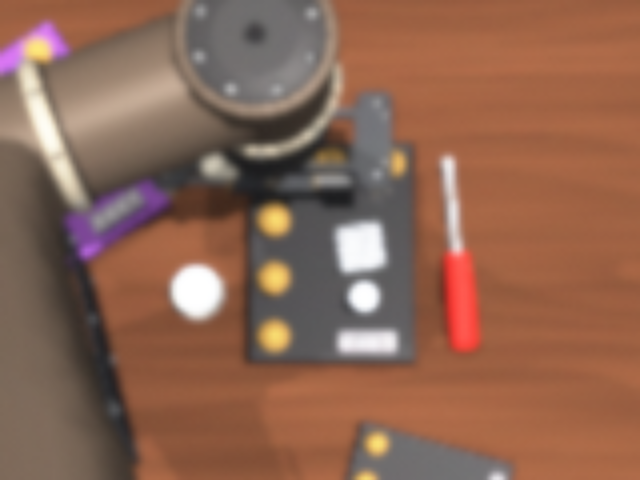

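After the four long-leg plungers, the view shows plungers 1–3 (crop u≈275) back up, and the plate, heat sink and capacitor where they were. Next I'll turn the tool 90° on plunger 4, then run the short leg.

Request:
move_arm:
  commands:
    - [[0,0,0,0.13],[0,0,0,0.13],[0,0,0,0.13],[0,0,0,0.13],[0,0,0,0.13],[0,0,0,0.13]]

```text
clock: 9.5
tool_pos: [0.6367, 0.0319, 0.0484]
orientation: [-38.5, 90.0, -174.3]
force: [-0.5, 0.7, 3.1]
opening: 0.0004
```

Request:
move_arm:
  commands:
    - [[0,0,0,0.13],[0,0,0,0.13],[0,0,0,0.13],[0,0,0,0.13],[0,0,0,0.13],[0,0,0,0.13],[0,0,0,0.01],[0,0,0,0]]

```text
clock: 10.3
tool_pos: [0.6367, 0.0319, 0.0484]
orientation: [10.2, 89.9, -170.3]
force: [-0.7, -0.6, 2.3]
opening: 0.0004
```

```bash
python3 chk.py
```

```text
10.7 [0.6369 0.0319 0.0484] [-1.17  0.12  2.6 ] [0.49 0.43 0.43]
[-0.0124 -0.9999]
tool in jig mm [-49.9  74.   48.4]
```

Request:
move_arm:
  commands:
    - [[0,0.5,0,0],[0,0.5,0,0],[0,0.5,0,0],[0,0.5,0,0],[0,0.5,0,0],[0,0.5,0,0],[0,0.5,0,0],[0,0.5,0,0]]

```text
clock: 11.5
tool_pos: [0.6371, -0.0083, 0.0489]
orientation: [-163.3, 89.9, 16.0]
force: [0.2, 1.2, 2.1]
opening: 0.0005
```

Request:
move_arm:
  commands:
    - [[0,0.5,0,0],[0,0.5,0,0],[0,0,0,0]]

```text
clock: 11.8
tool_pos: [0.6367, -0.0189, 0.0487]
orientation: [134.7, 90.0, -46.0]
force: [-0.5, -0.7, 2.3]
opening: 0.0004
```

```bash
python3 chk.py
```

```text
12.2 [ 0.6365 -0.0183  0.0486] [ 0.05 -1.06  2.77] [0.53 0.64 0.44]
[-0.0128 -0.9999]
tool in jig mm [ 0.3 74.4 48.6]
```

Request:
move_arm:
  commands:
    - [[0,0.5,0,0],[0,0.5,0,0],[0,0.5,0,0],[0,0.5,0,0],[0,0.5,0,0],[0,0.5,0,0],[0,0.5,0,0],[0,0.5,0,0]]

```text
clock: 13.0
tool_pos: [0.6363, -0.0583, 0.0488]
orientation: [-164.6, 90.0, 14.6]
force: [0.0, 0.7, 2.8]
opening: 0.0007
```

Request:
move_arm:
  commands:
    - [[0,0.5,0,0],[0,0.5,0,0],[0,0,0,0]]

```text
clock: 13.3
tool_pos: [0.636, -0.0689, 0.0488]
orientation: [137.4, 90.0, -43.4]
force: [0.9, -1.9, 3.1]
opening: 0.0003
```

```bash
python3 chk.py
```

```text
13.7 [ 0.6359 -0.0683  0.0486] [ 0.   -0.85  2.34] [0.37 0.34 0.61]
[-0.0129 -0.9999]
tool in jig mm [50.3 74.6 48.6]
```

Request:
move_arm:
  commands:
    - [[0,0.5,0,0],[0,0.5,0,0],[0,0.5,0,0],[0,0.5,0,0],[0,0.5,0,0],[0,0.5,0,0],[0,0.4,0,0],[0,0,0,0]]

```text
clock: 14.5
tool_pos: [0.6353, -0.1027, 0.0484]
orientation: [10.4, 90.0, -170.3]
force: [-0.1, -0.8, 0.1]
opening: 0.0007
```

Request:
move_arm:
  commands:
    - [[-1,0,0,0],[-2,0,0,0],[-3,0,0,0],[-3,0,0,0],[-3,0,0,0],[-2,0,0,0],[-1,0,0,0],[0,0,0,0]]

```text
clock: 15.3
tool_pos: [0.6362, -0.1018, 0.2005]
orientation: [-174.3, 89.8, 5.0]
force: [0.1, 0.7, 0.5]
opening: 0.0008
```

```bash
python3 chk.py; python3 - <<'E'
from h import *
P,D=snapshot("scene");np.save("s2.npy",P)
B=np.load("scene_p.npy");b=blobs(P)
print(b[(b[:,0]>255)&(b[:,0]<320)&(b[:,1]>205)&(b[:,1]<255)].round(1).tolist())
cv2.imwrite("pics/s2.png",np.hstack([cv2.resize(x[130:290,160:350],None,fx=2.1,fy=2.1) for x in(B,P)])[:,:,::-1])
E
```

```text
15.7 [ 0.6349 -0.102   0.1975] [-0.31  0.04 -0.38] [0.62 0.67 0.53]
[-0.0131 -0.9999]
tool in jig mm [ 84.   74.2 197.5]
[[263.1, 210.7, 37.0], [276.8, 217.1, 47.0], [291.2, 223.6, 46.0], [306.4, 230.6, 43.0], [296.1, 239.2, 52.0], [285.1, 249.0, 53.0]]
```

View pics/s2.png

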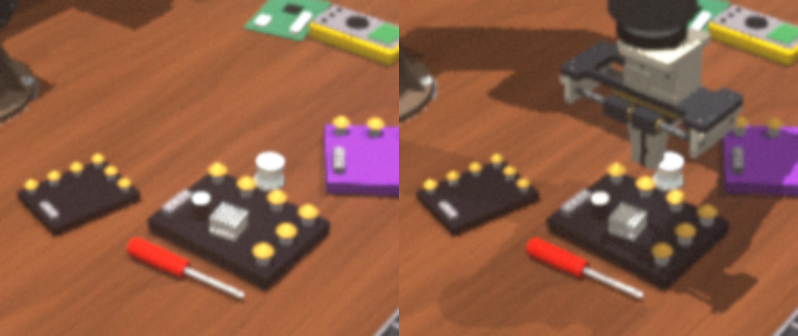

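The before and after views match. All six plungers are up within 0.3 px of where they started, nothing else has moved, and the gripper is clear of the jig. Handing in.

```bash
python3 -c "
from plant import *
print(close_job())"
```

```text
the job is handed in; nothing more can be done
None
```

I ran the closed fingertips lightly along plungers 1 to 6 in order, starting at the free end of the long leg. The fingertips were about 4–4.5 mm below the plunger tops. I turned the tool 90° on the corner plunger so that only one plunger was pressed at a time, then slid off past plunger 6, lifted clear and handed in at about 16 s.

- **Depth:** I stopped on plungers 1, 2, 4, 5 and 6, and the force read 2.3–2.8 N. By the spring figures that is about 4–5 mm, well short of the 10 mm stop. Plunger 3 was passed at the same height without a separate averaged reading.
- **Jig and bench:** In the final scene picture, all six heads were within about 0.3 px of where they started, so they are up and the jig has not visibly moved. The neighbouring items in that picture look unchanged. The meter, flux bottle and steel bowl were not separately compared.
- **Disagreement:** The cameras differed by up to about 5 mm on the jig's position. I used a middle estimate, and the expected force at each stop supported it. No check failed.

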